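# Roll a brass blank into the V-block and close the keeper

### The job

Get the brass bar ready for cross-drilling by pushing with the fingertips, without gripping or lifting it: roll it along the bench by its side, gently, up the rubber-faced ramp of the green V-block until it drops into the V, and have it pushed along the V until its end is fully home against the steel end stop. Then push the keeper round (it has a black peg for a fingertip) until the strap lies square across the bar at the end of its travel. Leave the wax jar, the caliper and the iron club head where they are.

Things in the scene. Friction and masses are not known exactly. Their poses are not given: they have to be found in the camera images.
- bar: Bright brass round bar, 28 mm in diameter, 150 mm long, about 0.76 kg, red band near one end, lying free to roll in front of the ramp, askew to the V by up to 0.2 rad. Origin at its centre (14 mm above the bench at the start); own y axis along the bar, x and z turn as it rolls. Polished and slippery. Pushed fast and let go, it rolls on.
- v_block: Green V-block bolted to the bench; place and yaw vary. Origin on the bench below the middle of the V; own y axis along the V, own x the way the bar rolls in, z up. Ramp, V and far jaw reach from y = -65 to +65 mm. The far jaw is 30 mm high from x = 26 to 45, then a bolted foot with screws 14 mm high to x = 67. The end stop is at the -y end; the +y end is open.
- ramp_foot (a point): Middle of the ramp's thin front edge, at x = -72, y = 0 mm of the V-block, 1 mm high. The ramp is faced with black rubber so that a bar rolls on it and does not skid; it climbs evenly to a crest 17 mm high at x = -15 mm; just behind it is the V.
- v_seat (a point): Where the bar's centre must finally be: x = 0, y = +10 mm of the V-block, 24.8 mm above the bench. The bar then lies on both flanks of the 90-degree V (bottom of the V 5 mm above the bench), its top 39 mm high, one end on the end stop, the other sticking out 20 mm beyond the block's +y end.
- stop_face (a point): Centre of the inner face of the end stop, a dark steel plate 8 mm thick that stands across the -y end of the V, from x = -13 to x = 37 mm of the V-block and 36 mm high; the face is square to the V.
- keeper (a joint): Steel strap, 16 mm wide, 6 mm thick, underside 41.5 mm above the bench, that swings level about a screw on the far jaw (V-block x = 33, y = 0 mm; head 54 mm high) and stays where left. Radians: 0 = square across the V, pointing to the V-block's -x, at its stop; grows towards -y; starts parked at 1.25 to 1.65. Closed, it bars the way into the V.
- keeper_peg (a point): Middle of the upright black peg on the keeper, 12 mm in diameter, from 47 to 71 mm above the bench, 50 mm from the keeper's screw: at joint angle q it stands at x = 33 - 50 cos q, y = -50 sin q mm of the V-block. About 1 N moves it.
- wax_jar: Wax jar with a grey lid, 58 mm in diameter and 58 mm tall, standing on the bench, not to be disturbed; origin at the centre of its underside.
- caliper: Caliper lying flat, 66 x 200 x 13 mm, not to be disturbed; origin at the centre of its underside, its own y axis along the beam.
- iron_head_1: Grey iron club head lying on its face, 77 x 119 x 16 mm, not to be disturbed; origin at the centre of its underside.
- lie_gauge_stop_arm (a joint): Thin steel arm of the gauge on the plank at the back right, folded up and out of use: it stands upright, about 0.33 m high, at about x = 0.65, y = 0.03 m of the robot's base. No part of the job; keep hand and arm clear of it on the way. Radians: 0 = level, pointing left; starts at 1.9, upright.

How it is judged (in metres and radians):
On the way, in this order (a step that is already met when the one before it is completed fails the run):
1. the bar rolls along on the open bench (angular speed of bar above 0.3 rad/s and height (world z) of bar below 0.024 m and x of bar in the frame of v_block below -0.08 m), for 0.1 s.
2. the bar rolls up the ramp (angular speed of bar above 0.3 rad/s and x of bar in the frame of v_block between -0.07 and -0.02 m and height (world z) of bar below 0.038 m), for 0.1 s.
3. the bar lies in the V, its end home against the end stop (x of bar in the frame of v_block between -0.004 and 0.004 m and height (world z) of bar below 0.028 m and angle between the y axis of bar and the y axis of v_block, either way round below 0.05 rad and y of bar in the frame of v_block below 0.013 m and value of joint keeper above 0.5 rad), for 0.2 s.
At the end, for the whole second after the job is handed in: The bar lies at rest in the V (centre within 4 mm of the V's middle plane, no higher than 28 mm, parallel within 0.05 rad), its end within 3 mm of the end stop, and the keeper is across it (joint below 0.1 rad) (x of bar in the frame of v_block between -0.004 and 0.004 m and height (world z) of bar below 0.028 m and angle between the y axis of bar and the y axis of v_block, either way round below 0.05 rad and y of bar in the frame of v_block below 0.013 m and value of joint keeper below 0.1 rad and linear speed of bar below 0.01 m/s); the robot touches nothing.
It fails at once if the bar is lifted: off the bench or the ramp by about 10 mm, above 40 mm anywhere, or one end raised by more than 0.3 rad (height (world z) of bar above 0.04 m or (height (world z) of bar above 0.024 m and x of bar in the frame of v_block below -0.09 m) or (height (world z) of bar above 0.032 m and x of bar in the frame of v_block below -0.05 m) or angle between bar's own y axis and vertical below 1.27 rad or angle between bar's own y axis and vertical above 1.87 rad).
It fails at once if the bar is flung instead of rolled gently (linear speed of bar above 0.6 m/s).
It fails at once if the wax jar, the caliper or the iron head is disturbed (distance of any of wax_jar, caliper, iron_head_1 from where it was at the start of the episode above 0.015 m).
It also fails if it takes over 67 s, if anything falls off the work surface, if the arm or the gripper's body presses on something with over 40 N, if the wrist force passes 120 N, or if a joint passes its speed limit or range.

### The arm

A 6-joint arm with a two-finger parallel gripper is mounted at the origin on a cart in front of the work surface, level with it; the furniture and walls round the work are solid. World frame = base frame: x ahead of the robot, y to its left, z up, the work surface at z = 0. Lengths are in mm, angles in rad, forces in N, time in s.
With the tool pointing down it reaches from about 400 to 925 mm from the base axis. Payload 3.4 kg.
Tool frame: the origin (TCP) lies where the fingers leave the gripper's body, on its centre line; the fingertips stand 73 mm ahead of it and the grasp point (between the pads) lies 54 mm ahead of it; z points along the fingers, y is the line along which they close (so a half turn about z gives the same grasp; the last joint's range is limited). The gripper opens to 85 mm and grips with 20 to 120 N. Pads are 22 mm wide; open, the fingers measure 114 mm over their backs; the gripper's body (76 mm by 85 mm) begins 54 mm behind the grasp point. The pads swing forward as they close: fully open they stand 13 mm farther back than shut.
Start: joints at [-1.264, 0.307, 1.506, -0, 1.328, -0.073], TCP at [213.149, -534.04, 303.905] pointing down, gripper open.
Joint ranges: [-3.12, 3.12], [-1.05, 2.28], [0.14, 2.33], [-1.42, 4.57], [0.1, 2.73], [-2.68, 2.68]. Speed limits (rad/s): [2.57, 2.57, 3.14, 3.14, 3.14, 3.14].

### API

Orientations are given as a unit quaternion [w, x, y, z].
In Python, from cell import monitor, camera, get_calibration, order gives the robot as it stands.
- The arm moves only by the tool carry_out, never from a script. Its argument "commands" is a list of rows, each a list of 7 numbers: the shift along the tool's x, y, z each as a share of 0.4 m, from -1 to 1, then the turn, a rotation vector about the tool's x, y, z each as a share of 45 degrees, from -1 to 1, then the gripper command: -1 is shut, 1 is fully open, values between are in proportion. In form: [[x, y, z, wx, wy, wz, claw], ...]. A call has 1 to 12 rows; each row is the pose to reach, as a shift and turn from the pose commanded when the call began, along the tool's axes at that moment; what a row does not reach only later rows make up. A row lasts 1/8 s, in which the tool goes at most 62.5 mm and 10.7 degrees, less where a joint would pass 70% of its speed; a pose out of reach is approached as far as the arm can. A call with a number of a shift or a turn outside -1 to 1 is refused whole. A call with a gripper value outside its range is refused whole. The fingers move at their own pace and stop on an object; "force" is the grip in N (left out, the last holds). Time passes only in rows, so rows that repeat a pose let the fingers close. It gives the time, the measured TCP pose, the force, the opening and the grip force at its end, in the units of the state.
- monitor.get_obs(): the state, without advancing time (a new reading comes with each control period).
- camera(name): name is "side" or "top"; returns the picture (480x640x3 uint8, red, green, blue); there is no depth.
- get_calibration(name): a dict with "fovy" (degrees; the focal length in pixels is half the picture's height over the tangent of half this angle, whatever the lens; pixels are square), "cx", "cy" (the principal point, pixels), "dist_coeffs" ([k1, k2, p1, p2, k3] as OpenCV has them; the pictures are not rectified), "rvec" (rotation vector, rad) and "tvec" (3), from world to camera coordinates, as OpenCV has them. Camera axes: x right, y down, z forward; pixel columns grow to the right and rows downward; lengths in mm; the calibration is good to about 2 mm. A picture is of the moment at which its call begins. get_calibration takes no time and is no camera call.
- order.sign_off(): hands the job in; it is judged then, once.
The state is a dict: "t": time; "joints": joint angles; "dq": joint speeds; "tau": joint torques, N m; "tcp_pos": TCP position; "tcp_rot": TCP orientation; "ft_force": force on the tool from outside, world axes, zero at the start; "torque": the same for the moment, N m; "opening": finger opening in mm; "grasp_force": force on a finger pad.
Only numpy, scipy, OpenCV 4.12 (cv2) and the standard library are available. Lean on these libraries where they do the work, as an engineer would, in place of code of your own. Each camera call takes 0.05 s, during which the arm holds its last target. There are 200 camera calls.

## Working session

There is one attempt and no reset: what is moved stays moved. The work goes in short steps, Python scripts to look and compute and a tool call to move; the robot and the scene stay as the last step left them, time stands still between calls to the robot, and variables do not carry over. Pictures are saved under pics/ and viewed, at most 10 in all, crops included, and the job is handed in when it is done.

Besides the shell and the picture viewer there is one more tool, called after ">>>" as name([rows], argument=value, ...), one row to a line, values as JSON. carry_out: Moves the arm, as the interface text tells. Shift numbers are shares of 0.4 m and turn numbers shares of 45 degrees, none past 1 either way. Its arguments: {"type":"object","properties":{"commands":{"type":"array"},"force":{"type":"number"}},"required":["commands"]}

```bash
mkdir -p pics
cat > h.py <<'E'
import numpy as np, cv2
from cell import monitor, camera, get_calibration, order
def snap(n,f):
    im=camera(n); cv2.imwrite('pics/'+f,im[:,:,::-1]); return im
def cal(n):
    c=get_calibration(n); f=240/np.tan(np.radians(c['fovy'])/2)
    K=np.array([[f,0,c['cx']],[0,f,c['cy']],[0,0,1]])
    return K,np.array(c['dist_coeffs'],float),np.array(c['rvec'],float).reshape(3,1),np.array(c['tvec'],float).reshape(3,1)
def unproj(n,px,z):
    K,d,r,t=cal(n); R=cv2.Rodrigues(r)[0]
    px=np.array(px,float).reshape(-1,1,2); z=np.broadcast_to(z,len(px))
    u=cv2.undistortPoints(px,K,d).reshape(-1,2)
    C=(-R.T@t).ravel(); D=np.c_[u,np.ones(len(u))]@R
    return C+D*((z-C[2])/D[:,2])[:,None]
def proj(n,P):
    K,d,r,t=cal(n); return cv2.projectPoints(np.array(P,float).reshape(-1,1,3),r,t,K,d)[0].reshape(-1,2)
E
python3 - <<'E'
from h import *
snap('top','t0.png'); snap('side','s0.png')
for n in('top','side'):
    K,d,r,t=cal(n); R=cv2.Rodrigues(r)[0]; print(n,(-R.T@t).ravel().round(),R.round(2).tolist(),K[0,0])
o=monitor.get_obs(); print(o['t'],o['tcp_pos'],o['tcp_rot'],o['opening'])
E
```

```text
top [ 375.  305. 1302.] [[0.03, -1.0, -0.01], [-0.98, -0.02, -0.17], [0.17, 0.01, -0.98]] 531.4221882213116
side [ 431. 1239.  623.] [[-0.99, -0.13, -0.01], [-0.06, 0.49, -0.87], [0.12, -0.86, -0.49]] 507.07379608288767
0.1 [ 213.00860442 -533.55220181  303.09089232] [-9.06043070e-04  9.82019259e-01  1.88778554e-01 -1.07776770e-04] 85.13803558824708
```

View pics/t0.png

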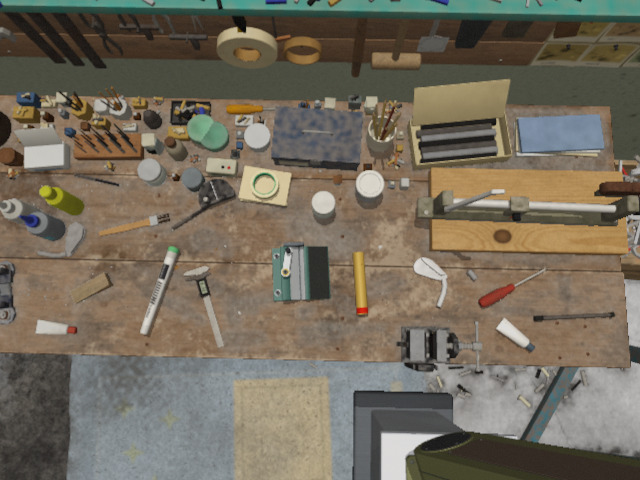

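View pics/s0.png

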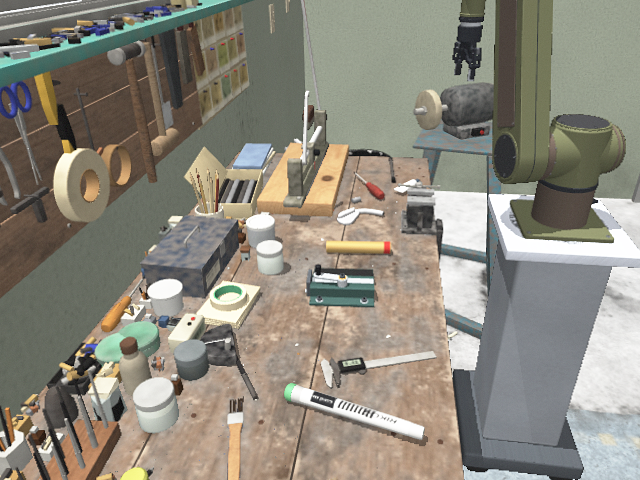

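Top view: V-block around (300,272), with the ramp to the right and the far jaw to the left. The bar is at (361,283), the jar at (323,205), the caliper at (207,305) and the iron head at (432,272). Block x is roughly world +y, and the end stop is on the far side (world +x).

Run:
```python
import cv2
a=cv2.imread('pics/t0.png')[230:330,255:385]; cv2.imwrite('pics/c0.png',cv2.resize(a,None,fx=6,fy=6,interpolation=cv2.INTER_CUBIC))
```

```text
(no output)
```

View pics/c0.png

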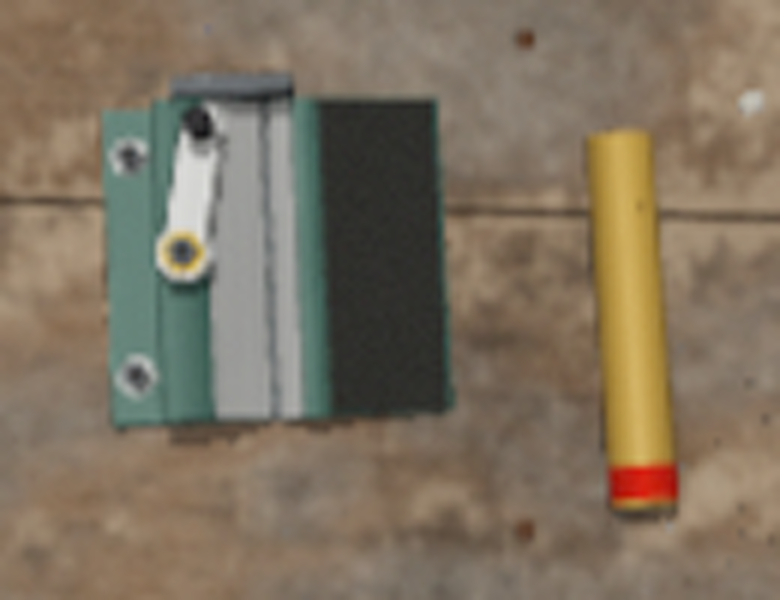

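The crop shows the ramp's front edge from (437,98) to (453,411), screw (182,252), peg (199,122), V bottom line (265,100)–(278,415), and the bar from (620,133) to (643,508), red end nearest the robot.

```bash
cat >> h.py <<'E'
def V(p,a,q):  # block frame -> world (xy)
    c,s=np.cos(a),np.sin(a); q=np.atleast_2d(q).astype(float)
    return np.c_[p[0]+c*q[:,0]-s*q[:,1],p[1]+s*q[:,0]+c*q[:,1],q[:,2]]
E
python3 - <<'E'
from h import *
from scipy.optimize import least_squares
f=lambda c:(np.array(c,float)+.5)/6-.5+[255,230]
m=f([(437,98),(453,411),(101,110),(182,252),(265,100),(278,415)])
w=[(-72,-65,1),(-72,65,1),(67,-65,14),(33,0,54),(0,-65,5),(0,65,5)]
r=least_squares(lambda v:(proj('top',V(v[:2],v[2],w))-m).ravel(),[500,450,1.57])
print('block',r.x,'res',r.fun.reshape(-1,2).round(1).tolist())
p,a=r.x[:2],r.x[2]
peg=unproj('top',f([(199,122)]),71)[0]
toV=lambda P:np.array([[np.cos(a),np.sin(a)],[-np.sin(a),np.cos(a)]])@(np.array(P)[:2]-p)
pv=toV(peg);print('peg',pv,np.hypot(*(pv-[33,0])),'q',np.arctan2(-pv[1],33-pv[0]))
e=unproj('top',f([(620,131),(643,500)]),[24,24]); print('bar ends',e,np.linalg.norm(e[0]-e[1]),[toV(x) for x in e])
b=unproj('side',[(327,247),(391,248)],14);print('side bar',b)
print('others',unproj('top',[(323,198),(432,272),(207,305)],[58,8,6]))
print('side chk',proj('side',V(p,a,[(33,0,54),(-72,65,1),(67,65,0),(67,-65,0)])))
E
```

```text
block [519.07631144 363.52169452   1.64387866] res [[0.2, -0.4], [0.3, 0.0], [-0.2, -0.4], [-0.0, -0.4], [-0.2, 0.5], [-0.1, 0.7]]
peg [ 23.29870466 -47.82312476] 48.797196573390806 q 1.3706543691339972
bar ends [[572.68746641 222.70781603  24.        ]
 [424.6611631  211.82853117  24.        ]] 148.42555477662617 [array([-144.35254205,  -43.18620053]), array([-144.39430597,  105.23934837])]
side bar [[571.40654718 224.76705444  14.        ]
 [422.49773138 211.88221053  14.        ]]
others [[695.67208094 310.5302923   58.        ]
 [528.60200108  40.32409957   8.        ]
 [435.10665115 586.32079099   6.        ]]
side chk [[342.63316878 275.00760653]
 [373.18579512 269.20541957]
 [374.62060495 308.03100128]
 [309.51155012 306.10703125]]
```

>>> carry_out([
  [0.86,-0.69,0,0,0,-0.8,0.4],
  [0.86,-0.69,0,0,0,-0.8,0.4],
  [0.86,-0.69,0,0,0,-0.8,0.4],
  [0.86,-0.69,0,0,0,-0.8,0.4],
  [0.86,-0.69,0,0,0,-0.8,0.4],
  [0.86,-0.69,0,0,0,-0.8,0.4],
  [0.86,-0.69,0,0,0,-0.8,0.4],
  [0.86,-0.69,0,0,0,-0.8,0.4],
  [0.86,-0.69,0,0,0,-0.8,0.4],
  [0.86,-0.69,0,0,0,-0.8,0.4],
])

```text
t: 1.35
tcp_pos: [429.7, -151.3, 303.7]
tcp_rot: [-0.0, 0.876, 0.482, -0.0]
ft_force: [-0.1, -0.3, 0.0]
opening: 59.8
grasp_force: 0.0
```

```bash
cat >> h.py <<'E'
from scipy.spatial.transform import Rotation as Ro
P0=np.array([519.08,363.52]); A=1.6439
def toV(P): return np.array([[np.cos(A),np.sin(A)],[-np.sin(A),np.cos(A)]])@(np.array(P)[:2]-P0)
def to(v,z,yaw=A):
    "shares from present pose to TCP at block xy v, height z, tool x at yaw"
    o=monitor.get_obs(); R=Ro.from_quat(np.roll(o['tcp_rot'],-1))
    T=np.r_[V(P0,A,[*v,0])[0][:2],z]; d=R.inv().apply(T-o['tcp_pos'])/400
    G=Ro.from_matrix(np.c_[[np.cos(yaw),np.sin(yaw),0],[np.sin(yaw),-np.cos(yaw),0],[0,0,-1]])
    print('t',o['t'],'tcp',o['tcp_pos'].round(1),'V',toV(o['tcp_pos']).round(1),'F',o['ft_force'].round(1),'open',round(o['opening'],1),'-> shift',d.round(3),'turn',((R.inv()*G).as_rotvec()/np.radians(45)).round(3))
E
python3 -c "
from h import *
to((-205,25),220)"
```

```text
t 1.35 tcp [ 429.7 -151.3  303.7] V [-506.9  126.8] F [-0.1 -0.3  0. ] open 59.8 -> shift [ 0.758 -0.245  0.209] turn [-0.001  0.001 -0.812]
```

>>> carry_out([
  [0.758,-0.245,0.1,0,0,-0.812,0.4],
  [0.758,-0.245,0.1,0,0,-0.812,0.4],
  [0.758,-0.245,0.2,0,0,-0.812,0.4],
  [0.758,-0.245,0.2,0,0,-0.812,0.4],
  [0.758,-0.245,0.2,0,0,-0.812,0.4],
  [0.758,-0.245,0.209,0,0,-0.812,0.4],
  [0.758,-0.245,0.209,0,0,-0.812,0.4],
  [0.758,-0.245,0.209,0,0,-0.812,0.4],
  [0.758,-0.245,0.209,0,0,-0.812,0.4],
])

```text
t: 2.48
tcp_pos: [509.3, 156.8, 221.1]
tcp_rot: [0.0, 0.681, 0.732, 0.0]
ft_force: [-0.1, 0.4, 1.0]
opening: 59.8
grasp_force: 0.0
```

```bash
python3 -c "
from h import *
to((-190,25),100)"
```

```text
t 2.475 tcp [509.3 156.8 221.1] V [-205.4   24.9] F [-0.1  0.4  1. ] open 59.8 -> shift [ 0.039 -0.001  0.303] turn [ 0.001  0.    -0.001]
```

>>> carry_out([
  [0.02,0,0.15,0,0,0,0.4],
  [0.039,0,0.29,0,0,0,0.4],
  [0.039,0,0.303,0,0,0,0.4],
  [0.039,0,0.303,0,0,0,0.4],
])

```text
t: 2.98
tcp_pos: [508.7, 173.5, 100.1]
tcp_rot: [0.0, 0.68, 0.733, 0.0]
ft_force: [-0.3, -0.1, 1.0]
opening: 59.8
grasp_force: 0.0
```

Run:
```python
from h import *
a=snap('side','s1.png')[180:300,290:430]; cv2.imwrite('pics/c1.png',cv2.resize(a[:,:,::-1],None,fx=5,fy=5,interpolation=cv2.INTER_CUBIC))
to((-150,25),92)
o=monitor.get_obs()['tcp_pos'];R=Ro.from_euler('z',A).as_matrix()
for z in (73,66,60): print(z,[((proj('side',[*(o+R@[0,s*37,0])[:2],o[2]-z])[0]-[290,180])*5).round().tolist() for s in(-1,1)])
```

```text
t 3.025 tcp [509.4 173.8 101. ] V [-188.5   23.5] F [ 0.6 -0.3  0. ] open 60.2 -> shift [ 0.096 -0.004  0.022] turn [ 0.004 -0.     0.002]
73 [[249.0, 262.0], [404.0, 266.0]]
66 [[250.0, 250.0], [404.0, 253.0]]
60 [[250.0, 239.0], [404.0, 242.0]]
```

View pics/c1.png

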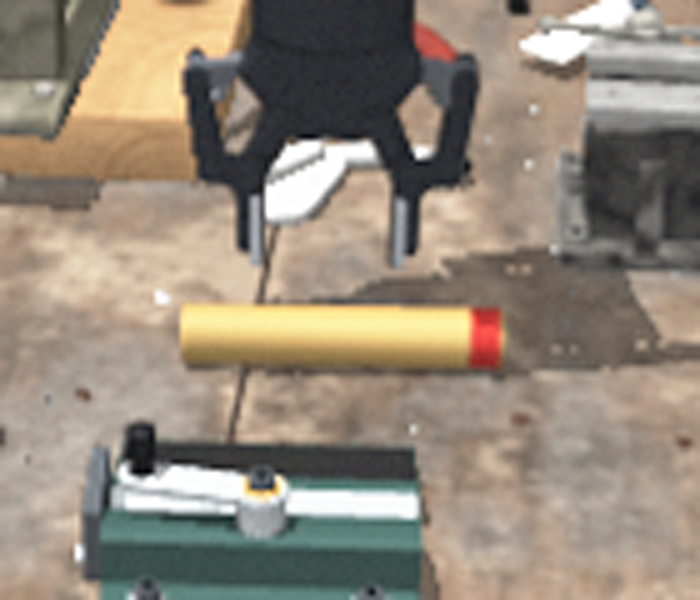

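Fingertips appear at (257,262) and (400,265) in the crop, so they are 73 mm ahead of the TCP. The bar is square to the V and centred between the fingers. I'll lower and push gently.

>>> carry_out([
  [0,0,0.03,0,0,0,0.4],
  [0,0,0.048,0,0,0,0.4],
  [0.02,0,0.048,0,0,0,0.4],
  [0.04,0,0.048,0,0,0,0.4],
  [0.06,0,0.048,0,0,0,0.4],
  [0.08,0,0.048,0,0,0,0.4],
  [0.1,0,0.048,0,0,0,0.4],
  [0.12,0,0.048,0,0,0,0.4],
  [0.14,0,0.048,0,0,0,0.4],
  [0.16,0,0.048,0,0,0,0.4],
  [0.18,0,0.048,0,0,0,0.4],
  [0.2,0,0.048,0,0,0,0.4],
])

```text
t: 4.53
tcp_pos: [501.9, 254.4, 79.9]
tcp_rot: [-0.0, 0.68, 0.733, -0.0]
ft_force: [-0.9, -0.4, -0.9]
opening: 59.7
grasp_force: 0.3
```

Run:
```python
from h import *
to((-40,25),95)
im=snap('top','t2.png')
s=slice(225,335),slice(255,395)
cv2.imwrite('pics/c2.png',cv2.resize(im[s][:,:,::-1],None,fx=5,fy=5,interpolation=cv2.INTER_CUBIC))
```

```text
t 4.525 tcp [501.9 254.4  79.9] V [-107.6   25.1] F [-0.9 -0.4 -0.9] open 59.7 -> shift [ 0.169  0.    -0.038] turn [-0.     0.     0.002]
```

View pics/c2.png

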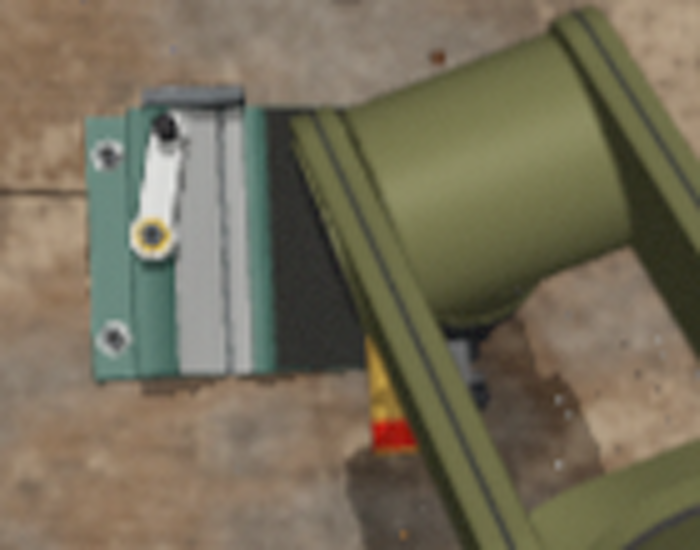

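Bar is square at the foot of the ramp: its red end is at (393,433), in line with the ramp edge. Next push takes it up and over the crest.

>>> carry_out([
  [0.02,0,0,0,0,0,0.4],
  [0.04,0,0,0,0,0,0.4],
  [0.06,0,0,0,0,0,0.4],
  [0.08,0,-0.006,0,0,0,0.4],
  [0.1,0,-0.012,0,0,0,0.4],
  [0.12,0,-0.018,0,0,0,0.4],
  [0.14,0,-0.024,0,0,0,0.4],
  [0.16,0,-0.03,0,0,0,0.4],
  [0.17,0,-0.032,0,0,0,0.4],
  [0.18,0,-0.034,0,0,0,0.4],
  [0.188,0,-0.035,0,0,0,0.4],
  [0.194,0,-0.035,0,0,0,0.4],
])

```text
t: 6.08
tcp_pos: [496.1, 331.5, 93.8]
tcp_rot: [-0.0, 0.68, 0.733, 0.0]
ft_force: [0.1, -1.0, -0.0]
opening: 59.5
grasp_force: 0.0
```

Run:
```python
from h import *
to((-31,25),95)
im=snap('side','s3.png')
cv2.imwrite('pics/c3.png',cv2.resize(im[200:320,280:420][:,:,::-1],None,fx=5,fy=5,interpolation=cv2.INTER_CUBIC))
for y in(-65,85): print((proj('side',V(P0,A,[0,y,24.8]))-[280,200])*5)
print((proj('side',V(P0,A,[0,106,24.8]))-[280,200])*5)
```

```text
t 6.075 tcp [496.1 331.5  93.8] V [-30.2  25.2] F [ 0.1 -1.  -0. ] open 59.5 -> shift [-0.002  0.001 -0.003] turn [-0.    -0.     0.003]
[[160.2161101 385.0464572]]
[[519.849536   394.42672223]]
[[570.75186304 395.78296946]]
```

View pics/c3.png

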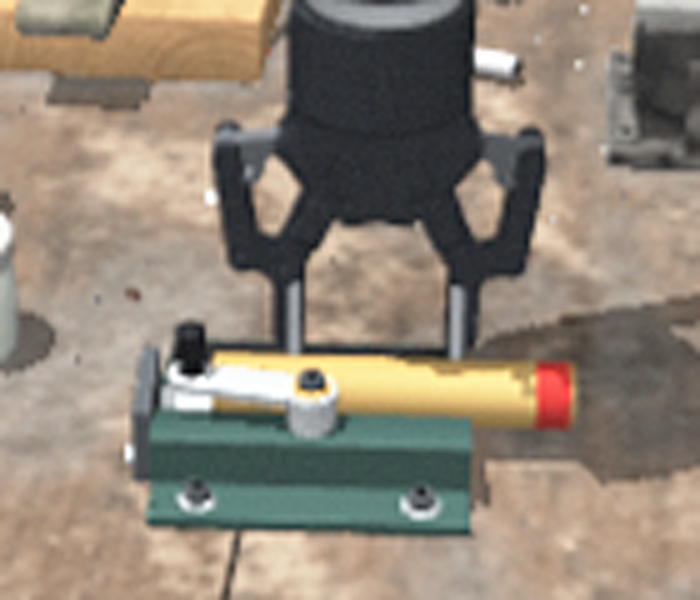

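The bar lies in the V: its red end is at (575,396), matching a predicted (571,396) at seat height. I'll raise, move past the +y end, shut the fingers and lower.

>>> carry_out([
  [-0.02,0,-0.02,0,0,0,0.4],
  [-0.02,0,-0.14,0,0,0,-1],
  [0,-0.15,-0.15,0,0,0,-1],
  [0.076,-0.32,-0.15,0,0,0,-1],
  [0.076,-0.32,-0.15,0,0,0,-1],
  [0.076,-0.32,-0.15,0,0,0,-1],
  [0.076,-0.32,-0.05,0,0,0,-1],
  [0.076,-0.32,0.015,0,0,0,-1],
  [0.076,-0.32,0.015,0,0,0,-1],
  [0.076,-0.32,0.015,0,0,0,-1],
])

```text
t: 7.38
tcp_pos: [367.9, 352.2, 88.4]
tcp_rot: [0.0, 0.68, 0.733, 0.001]
ft_force: [0.2, -0.2, 0.0]
opening: 0.1
grasp_force: 0.0
```

Run:
```python
from h import *
to((0,100),88)
im=snap('side','s4.png')
cv2.imwrite('pics/c4.png',cv2.resize(im[210:320,290:430][:,:,::-1],None,fx=5,fy=5,interpolation=cv2.INTER_CUBIC))
```

```text
t 7.375 tcp [367.9 352.2  88.4] V [ -0.3 151.6] F [ 0.2 -0.2  0. ] open 0.1 -> shift [0.001 0.129 0.001] turn [ 0.002 -0.001  0.001]
```

View pics/c4.png

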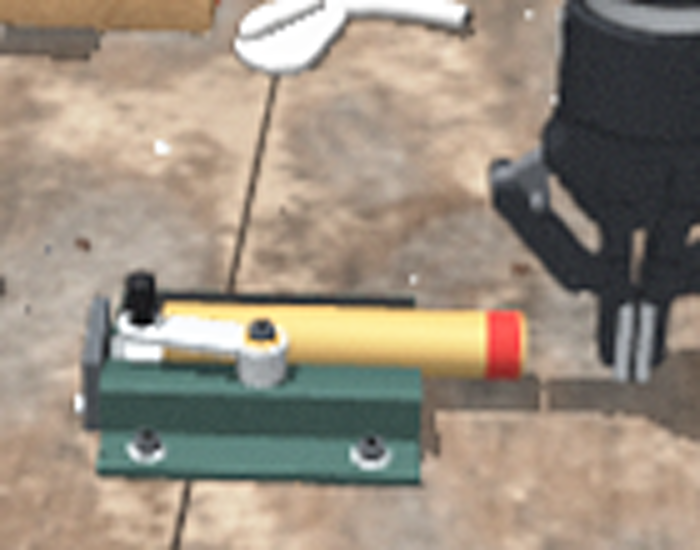

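Bar end at (525,345), finger face at (599,345): about a 30 mm gap, with the finger's half-width about 14 mm. Pushing along the V.

>>> carry_out([
  [0,0.025,0,0,0,0,-1],
  [0,0.05,0,0,0,0,-1],
  [0,0.0625,0,0,0,0,-1],
  [0,0.075,0,0,0,0,-1],
  [0,0.0875,0,0,0,0,-1],
  [0,0.1,0,0,0,0,-1],
  [0,0.11,0,0,0,0,-1],
  [0,0.12,0,0,0,0,-1],
  [0,0.124,0,0,0,0,-1],
])

```text
t: 8.55
tcp_pos: [416.0, 355.6, 87.7]
tcp_rot: [0.0, 0.68, 0.733, -0.0]
ft_force: [-2.9, -0.1, -0.3]
opening: 0.3
grasp_force: 1.4
```

>>> carry_out([
  [0,0.003,0,0,0,0,-1],
  [0,0.006,0,0,0,0,-1],
  [0,0.008,0,0,0,0,-1],
])

```text
t: 8.93
tcp_pos: [418.9, 355.9, 87.9]
tcp_rot: [-0.0, 0.68, 0.733, -0.0]
ft_force: [-2.9, -0.1, -1.2]
opening: 0.2
grasp_force: 1.3
```

>>> carry_out([
  [0,0.003,0,0,0,0,-1],
  [0,0.006,0,0,0,0,-1],
  [0,0.008,0,0,0,0,-1],
])

```text
t: 9.3
tcp_pos: [420.8, 356.0, 87.8]
tcp_rot: [-0.001, 0.68, 0.733, -0.001]
ft_force: [-8.4, 0.9, 2.8]
opening: 0.0
grasp_force: 3.7
```

>>> carry_out([
  [0,0.002,0,0,0,0,-1],
  [0,0.004,0,0,0,0,-1],
  [0,0.004,0,0,0,0,-1],
])

```text
t: 9.68
tcp_pos: [421.0, 356.0, 87.8]
tcp_rot: [-0.002, 0.68, 0.733, -0.002]
ft_force: [-9.5, 1.1, 2.4]
opening: -0.1
grasp_force: 4.9
```

Run:
```python
from h import *
to((23,-78),150)
```

```text
t 9.675 tcp [421.  356.   87.8] V [-0.3 98.4] F [-9.5  1.1  2.4] open -0.1 -> shift [ 0.058  0.44  -0.158] turn [-0.007  0.001  0.002]
```

Force climbed and the tool stalled at block y = 98.4, so the bar is home. Backing off, then up and round behind the keeper peg with the tool turned 45°.

>>> carry_out([
  [0,-0.03,0,0,0,0,-1],
  [0,-0.06,0,0,0,0,-1],
  [0,-0.06,-0.2,0,0,0,-1],
  [0,-0.06,-0.2,0,0,0,-1],
  [0.12,0.43,-0.2,0,0,1,-1],
  [0.12,0.43,-0.2,0,0,1,-1],
  [0.12,0.43,-0.2,0,0,1,-1],
  [0.12,0.43,-0.2,0,0,1,-1],
  [0.12,0.43,-0.2,0,0,1,-1],
  [0.12,0.43,-0.2,0,0,1,-1],
])

```text
t: 10.92
tcp_pos: [590.3, 416.7, 167.6]
tcp_rot: [0.0, 0.908, 0.418, -0.001]
ft_force: [-0.1, 0.2, 0.5]
opening: -0.1
grasp_force: 0.0
```

Run:
```python
from h import *
to((49,-75),130,A-np.pi/4)
```

```text
t 10.925 tcp [590.3 416.7 167.6] V [ 47.8 -75. ] F [-0.1  0.2  0.5] open -0.1 -> shift [ 0.002 -0.002  0.094] turn [-0.001  0.002  0.006]
```

>>> carry_out([
  [0,0,0.07,0,0,0,-1],
  [0,0,0.094,0,0,0,-1],
  [-0.025,0,0.094,0,0,0,-1],
  [-0.048,0,0.094,0,0,0,-1],
  [-0.07,0.008,0.094,0,0,0,-1],
  [-0.09,0.016,0.094,0,0,0,-1],
  [-0.11,0.018,0.094,0,0,0,-1],
  [-0.127,0.018,0.094,0,0,0,-1],
  [-0.145,0.014,0.094,0,0,0,-1],
  [-0.163,0.01,0.094,0,0,0,-1],
  [-0.175,0.004,0.094,0,0,0,-1],
  [-0.186,-0.002,0.094,0,0,0,-1],
])

```text
t: 12.42
tcp_pos: [541.9, 361.1, 130.2]
tcp_rot: [-0.0, 0.909, 0.417, -0.0]
ft_force: [1.9, 0.5, -0.7]
opening: 0.1
grasp_force: 0.5
```

>>> carry_out([
  [-0.006,-0.005,0,0,0,0,-1],
  [-0.012,-0.01,0,0,0,0,-1],
  [-0.018,-0.015,0,0,0,0,-1],
])

```text
t: 12.8
tcp_pos: [533.1, 359.7, 130.3]
tcp_rot: [-0.0, 0.909, 0.417, 0.0]
ft_force: [0.6, 0.2, -0.2]
opening: 0.5
grasp_force: 0.5
```

>>> carry_out([
  [-0.003,-0.003,0,0,0,0,-1],
  [-0.006,-0.006,0,0,0,0,-1],
  [-0.009,-0.009,0,0,0,0,-1],
])

```text
t: 13.18
tcp_pos: [528.1, 359.3, 130.3]
tcp_rot: [0.0, 0.909, 0.417, 0.0]
ft_force: [1.6, 0.1, -0.2]
opening: -0.2
grasp_force: 0.4
```

>>> carry_out([
  [-0.003,-0.003,0,0,0,0,-1],
  [-0.006,-0.006,0,0,0,0,-1],
  [-0.006,-0.006,0,0,0,0,-1],
])

```text
t: 13.55
tcp_pos: [526.4, 359.9, 130.9]
tcp_rot: [-0.0, 0.909, 0.417, 0.002]
ft_force: [6.2, 1.0, -2.4]
opening: -0.2
grasp_force: 2.3
```

Run:
```python
from h import *
to((49,-75),130,A-np.pi/4)
```

```text
t 13.55 tcp [526.4 359.9 130.9] V [-4.2 -7.1] F [ 6.2  1.  -2.4] open -0.2 -> shift [0.214 0.026 0.003] turn [ 0.002 -0.005  0.003]
```

Resistance jumped to 6 N, so the keeper is at its stop. Backing off and checking.

>>> carry_out([
  [0.03,0.03,0,0,0,0,-1],
  [0.06,0.06,0,0,0,0,-1],
  [0.06,0.06,-0.2,0,0,0,-1],
  [0.06,0.06,-0.35,0,0,0,-1],
  [0.1,0.5,-0.35,0,0,0,-1],
  [0.1,0.5,-0.35,0,0,0,-1],
  [0.1,0.5,-0.35,0,0,0,-1],
  [0.1,0.5,-0.35,0,0,0,-1],
])

```text
t: 14.55
tcp_pos: [706.6, 255.1, 269.8]
tcp_rot: [0.001, 0.91, 0.415, 0.0]
ft_force: [-0.7, 0.4, -0.7]
opening: -0.3
grasp_force: 0.0
```

Run:
```python
from h import *
to((0,0),200)
a=snap('top','t5.png')[235:315,255:345]; b=snap('side','s5.png')[245:325,290:380]
cv2.imwrite('pics/c5.png',cv2.resize(np.hstack([a,b])[:,:,::-1],None,fx=4.4,fy=4.4,interpolation=cv2.INTER_CUBIC))
print('pred peg top0',(proj('top',V(P0,A,[(-17,0,71)]))-[255,235])*4.4,'bar ends',(proj('top',V(P0,A,[(0,85,30),(0,-65,39)]))-[255,235])*4.4)
```

```text
t 14.55 tcp [706.6 255.1 269.8] V [-121.9 -179.1] F [-0.7  0.4 -0.7] open -0.3 -> shift [-0.103 -0.532  0.174] turn [ 2.000e-03  1.000e-03 -1.004e+00]
pred peg top0 [[223.5596997  151.02436748]] bar ends [[201.40716813 317.69695246]
 [189.0713616   41.62871063]]
```

View pics/c5.png

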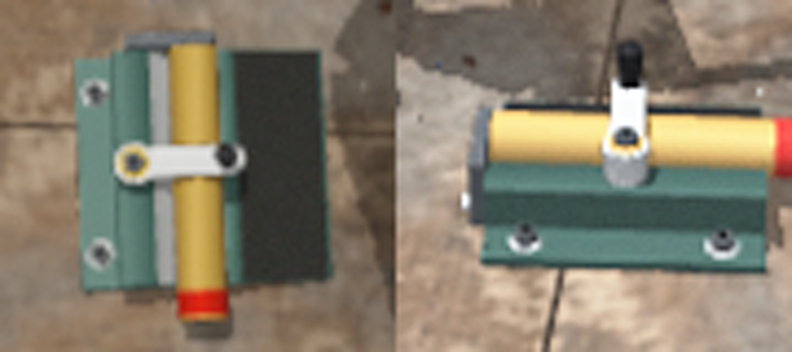

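Peg is at (227,156), within pixel error of the closed prediction (224,151). The strap lies square across the bar, and the bar's far end touches the end stop in both views.

```bash
python3 -c "
from h import *
print(order.sign_off())"
```

```text
the job is handed in; nothing more can be done
None
```

The job is handed in at about 14.6 s. In the last pictures the bar lies in the V against the end stop with the keeper closed square across it; sign-off returned no verdict, so I can't confirm it passed.

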